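# Lock a drilled bar into the welding jig with a T-head hold-down

## Robot

A 7-joint arm with a two-finger parallel gripper is mounted at the origin on a cart in front of the work surface, level with it; the furniture and walls round the work are solid. World frame = base frame: x ahead of the robot, y to its left, z up, the work surface at z = 0. Lengths are in m, angles in rad, forces in N, time in s.
With the tool pointing down it reaches from about 0.425 to 0.875 m from the base axis. Payload 4.7 kg.
Tool frame: the origin (TCP) lies midway between the tips of the shut fingers; the grasp point (between the pads) lies 19 mm behind it; z points along the fingers, y is the line along which they close (so a half turn about z gives the same grasp; the last joint's range is limited). The gripper opens to 87 mm and grips with 3 to 60 N. Pads are 19 mm wide; open, the fingers measure 117 mm over their backs; the gripper's body (75 mm by 190 mm) begins 51 mm behind the grasp point.
Start: joints at [1.196, 0.321, -0.07, 1.45, 0.023, 1.371, -0.057], TCP at [0.246, -0.602, 0.223] pointing down, gripper open.
Joint ranges: [-2.86, 2.86], [-0.3, 2.09], [-1.38, 1.24], [0.06, 2.45], [-1.56, 4.7], [0.09, 2.05], [-2.69, 2.69]. Speed limits (rad/s): [2.57, 2.57, 3.14, 3.14, 3.14, 3.14, 3.14].

## Interface

Orientations are given as a unit quaternion [w, x, y, z].
In Python, from rig import env gives the robot as it stands. The module is installed in compiled form; this text tells all that it offers.
- The arm moves only by the tool drive_tool, never from a script. Its argument "moves" is a list of rows, each an object with "dp": the shift along the tool's x, y, z in mm, a list of three; "dr": the turn, a rotation vector about the tool's x, y, z in rad, a list of three; "fingers": the finger opening in mm, from 0 to 87. In form: [{"dp": [x, y, z], "dr": [wx, wy, wz], "fingers": fingers}, ...]. A call has 1 to 12 rows; each row shifts and turns the commanded pose from where the row before left it, along the tool's axes as they then stand; what a row does not reach is not made up. A row lasts 1/12 s, in which the tool goes at most 41.7 mm and 7.16 degrees, less where a joint would pass 70% of its speed; a pose out of reach is approached as far as the arm can. A call is refused whole if a number of a shift passes 41.7 or a number of a turn 0.125, either way. A call with a gripper value outside its range is refused whole. The fingers move at their own pace and stop on an object; "force" is the grip in N (left out, the last holds). Time passes only in rows, so rows that do not move let the fingers close. It gives the time, the measured TCP pose, the force, the opening and the grip force at its end, in the units of the state.
- env.read_state(): the state, without advancing time (a new reading comes with each control period).
- env.read_camera(name): name is "scene" or "top" or "wrist"; returns the picture (384x512x3 uint8, red, green, blue); there is no depth.
- env.camera_params(name): a dict with "fx", "fy", "cx", "cy" (pixels), "R" (3x3) and "t" (3): a world point X has camera coordinates R X + t; the wrist camera has in their place "T_tool_cam" (4x4, takes a point from camera to tool coordinates, whose origin is the TCP and whose axes are the flange's). Camera axes: x right, y down, z forward; pixel columns grow to the right and rows downward; lengths in m; the calibration is good to about 2 mm. A picture is of the moment at which its call begins: read the wrist's pose just before it. camera_params takes no time and is no camera call.
- env.finish_job(): hands the job in; it is judged then, once.
The state is a dict: "t": time; "qpos": joint angles; "qd": joint speeds; "tau": joint torques, N m; "tool_pos": TCP position; "eef_rot": TCP orientation; "wrist_force": force on the tool from outside, world axes, zero at the start; "wrist_torque": the same for the moment, N m; "width": finger opening in m; "gripper_force": force on a finger pad.
Only numpy, scipy, OpenCV 4.12 (cv2) and the standard library are available. Lean on these libraries where they do the work, as an engineer would, in place of code of your own. Each camera call takes 0.05 s, during which the arm holds its last target. There are 200 camera calls.

## Task

First lay the drilled flat bar down flat in the nest of low stops on top of the aluminium welding jig and let go of it. Then take the T-head hold-down from its parking stand, pass its head through the slot in the jig's top until the collar sits on the plate, and turn it a quarter turn so that the head is locked crosswise under the slot and its long clamp bar lies across the flat bar; leave it standing there.

Things in the scene. Friction and masses are not known exactly. Their poses are not given: they have to be found in the camera images.
- jig: Fixed bare aluminium jig, 150 (x) x 160 (y) mm, top face 60 mm above its origin (centre of its underside, on the worktop); a 12 mm top plate on two cheeks at its +y and -y ends, with feet 20 mm further out, open underneath. z up. The slot is in its -x half; the nest, bounded by six dark steel stops 8 mm high, in its +x half.
- jig_slot (a point): Centre of the slot's mouth, on the top face of the jig (60 mm above the worktop), axes as the jig's. The slot goes through the 12 mm plate, is 50 mm long along the jig's y and 18 mm wide along x, with a small chamfer.
- jig_nest (a point): Centre of the nest's floor, which is the jig's top face (60 mm above the worktop), 51 mm in +x from the slot's centre, axes as the jig's. Between the stops there are 120 mm along the jig's y and 60 mm along x; two stops close the ends, four stand near the corners (40 to 55 mm from the middle), so the middles of both long sides are open for fingers.
- bar_plate: Loose flat bar of dark steel, 50 (x) x 110 (y) x 10 (z) mm, 0.3 to 0.5 kg, with a 12 mm hole near each end (38 mm from the middle); it lies flat on the worktop. Origin: centre of its underside; z up. The same either way round.
- stand: Fixed parking stand of dark sheet steel, 70 (x) x 100 (y) mm, 45 mm high, in which the hold-down waits upright, its collar on the stand's top and its head hanging through a slot 52 mm long (along y) and 20 mm wide; lift it straight up by at least 35 mm to draw it out. Origin: centre of the underside, z up.
- hold_down: Loose T-head bolt of bright steel, 0.24 to 0.38 kg, 90 mm high, upright. Origin: on its axis at the collar's underside; z up; y along head, clamp bar and grip, all parallel. Heights from the origin: head 42 (y) x 12 mm, -29 to -17; shank 12 mm thick, -17 to 0; round collar 34 mm wide, 0 to 13; clamp bar 100 (y) x 14 mm, 13 to 25. Seated, the head has 5 mm of play under the jig's plate.
- hold_down_grip (a point): Middle of the hold-down's flat grip, on its axis 43 mm above its origin, axes as the bolt's. The grip is 44 (y) x 14 (x) mm and runs from 25 to 61 mm above the origin; pinch it across its 14 mm. Seated, the clamp bar passes 3 mm above the flat bar. It may be turned either way and is the same either way round.
Not all that is in view belongs to the job. There is more than one size of the bar_plate; the job needs the smaller. What is shaped like the hold_down but turquoise is not meant.

How it is judged:
By the outcome, as a careful person would: the job done as asked, in the order asked, and still so for the second after the job is handed in, with the robot touching nothing.
It also fails if it takes over 72 s, if anything falls off the work surface, if the arm or the gripper's body presses on something with over 40 N, if the wrist force passes 120 N, or if a joint passes its speed limit or range.

## Working session

There is one attempt and no reset: what is moved stays moved. The work goes in short steps, Python scripts to look and compute and a tool call to move; the robot and the scene stay as the last step left them, time stands still between calls to the robot, and variables do not carry over. Pictures are saved under pics/ and viewed, at most 10 in all, crops included, and the job is handed in when it is done.

Besides the shell and the picture viewer there is one more tool, called as name(argument=value, ...), one argument or row to a line, values as JSON. drive_tool: Moves the arm, as the interface text tells. Its arguments: {"type":"object","properties":{"moves":{"type":"array"},"force":{"type":"number"}},"required":["moves"]}

```bash
mkdir -p pics
python3 - <<'E'
from rig import env
import cv2
s=env.read_state();print({k:s[k] for k in('t','tool_pos','eef_rot','width','wrist_force')})
for n in('scene','top'):
    cv2.imwrite(f'pics/{n}0.png',env.read_camera(n)[:,:,::-1])
    p=env.camera_params(n);print(n,p)
print(env.camera_params('wrist'))
E
```

```text
{'t': 0.0, 'tool_pos': array([ 0.24614705, -0.60098038,  0.22144845]), 'eef_rot': array([-9.49685464e-04,  9.81162819e-01,  1.93180141e-01, -2.31195582e-04]), 'width': 0.08677682608208521, 'wrist_force': array([ 0.50638744,  0.28951203, -0.22881407])}
scene {'fx': 408.7495144494595, 'fy': 408.7495144494595, 'cx': 264.4853036282581, 'cy': 190.90022915037673, 'R': array([[-0.56371271, -0.8256705 ,  0.02227564],
       [-0.44894583,  0.2836499 , -0.84734313],
       [ 0.69330774, -0.48765865, -0.53057838]]), 't': array([0.22077904, 0.32120476, 1.65500174])}
top {'fx': 462.72638111878746, 'fy': 462.72638111878746, 'cx': 256.50284903228373, 'cy': 197.16148893407632, 'R': array([[ 0.02092002, -0.99973136, -0.00997808],
       [-0.98822597, -0.01916422, -0.15179645],
       [ 0.15156445,  0.01303618, -0.98836141]]), 't': array([-0.09504347,  0.52344751,  1.7374724 ])}
{'fx': 268.3067918417278, 'fy': 268.3067918417278, 'cx': 254.36630532837853, 'cy': 194.9644410424998, 'T_tool_cam': array([[-3.22225083e-04, -9.59576502e-01, -2.81447744e-01,
         7.61505111e-02],
       [ 9.99999781e-01, -4.71972733e-04,  4.64274224e-04,
        -4.24507937e-04],
       [-5.78342297e-04, -2.81447532e-01,  9.59576444e-01,
        -1.63999904e-01],
       [ 0.00000000e+00,  0.00000000e+00,  0.00000000e+00,
         1.00000000e+00]])}
```

View pics/scene0.png

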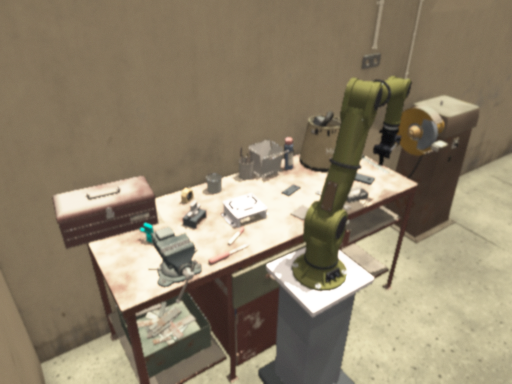

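View pics/top0.png

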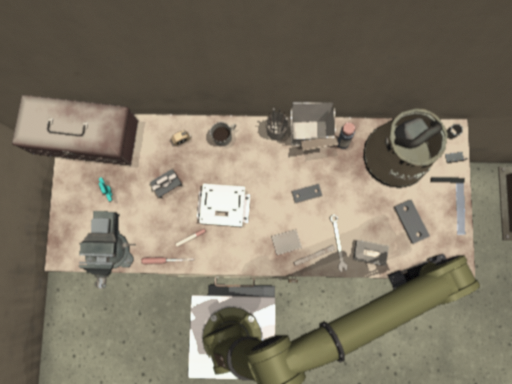

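The top view shows the jig near (223,206), the stand with the hold-down near (167,184), the small bar near (307,194) and the larger bar at (411,222). The turquoise decoy is at (105,188). I'll enlarge the middle.

```bash
python3 - <<'E'
import cv2
i=cv2.imread('pics/top0.png')
a=cv2.resize(i[165:235,145:255],None,fx=7,fy=7,interpolation=cv2.INTER_CUBIC)
cv2.imwrite('pics/c1.png',a)
i=i[175:210,285:330]
g=cv2.cvtColor(i,cv2.COLOR_BGR2GRAY)
m=(g<85).astype('uint8');c=max(cv2.findContours(m,0,1)[0],key=cv2.contourArea)
r=cv2.minAreaRect(c);print(r,cv2.boxPoints(r)+[285,175])
E
cat > h.py <<'E'
import numpy as np
from rig import env
from scipy.spatial.transform import Rotation as Ro
def ray(p,uv,z,R=None,t=None):
    R=p['R'] if R is None else R; t=p['t'] if t is None else t
    d=R.T@np.array([(uv[0]-p['cx'])/p['fx'],(uv[1]-p['cy'])/p['fy'],1]); c=-R.T@t
    return c+d*(z-c[2])/d[2]
def top(uv,z): return ray(env.camera_params('top'),uv,z)
def tool():
    s=env.read_state();q=s['eef_rot'];return s,Ro.from_quat([q[1],q[2],q[3],q[0]]),s['tool_pos']
def wristcam(R,p):
    c=env.camera_params('wrist');T=c['T_tool_cam'];Rw=R.as_matrix()@T[:3,:3];tw=p+R.as_matrix()@T[:3,3]
    return c,Rw.T,-Rw.T@tw
def wrist(uv,z,R,p):
    c,a,b=wristcam(R,p);return ray(c,uv,z,a,b)
E
python3 -c "
from h import *
s,R,p=tool();print(R.as_matrix().round(3))
for uv,z in(((307,194),.01),((223,206),.06),((167,184),.1)):print(top(uv,z).round(3))"
```

```text
[[ 0.925  0.379 -0.001]
 [ 0.379 -0.925  0.001]
 [-0.    -0.002 -1.   ]]
[ 0.546 -0.281  0.01 ]
[0.486 0.041 0.06 ]
[0.559 0.25  0.1  ]Traceback (most recent call last):
  File "<stdin>", line 7, in <module>
ValueError: max() iterable argument is empty
```

View pics/c1.png

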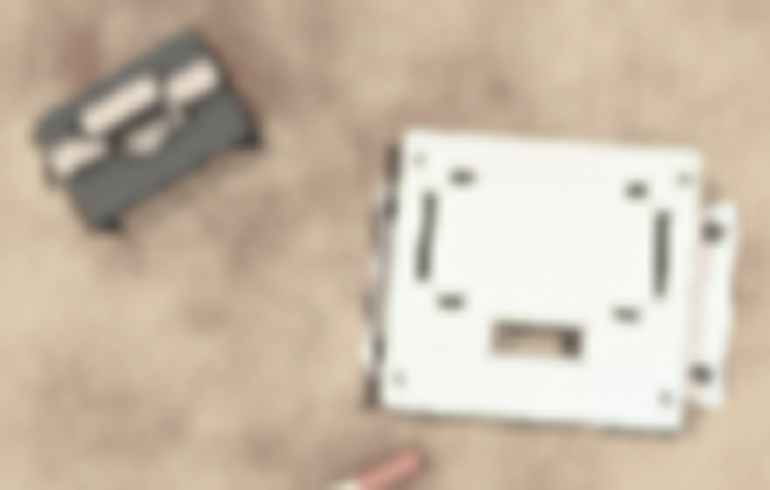

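The crop shows the stand with the hold-down at upper left. On the jig the end stops are at crop (426,236) and (661,253), and the slot centre is at about (537,339). I'll go over the small bar and measure it with the wrist camera.

drive_tool(
  moves=[
    {"dp": [33,-15,1],"dr": [0,0,0],"fingers": 87},
    {"dp": [33,-15,1],"dr": [0,0,0],"fingers": 87},
    {"dp": [33,-15,1],"dr": [0,0,0],"fingers": 87},
    {"dp": [33,-15,1],"dr": [0,0,0],"fingers": 87},
    {"dp": [33,-15,1],"dr": [0,0,0],"fingers": 87},
    {"dp": [33,-15,1],"dr": [0,0,0],"fingers": 87},
    {"dp": [33,-15,1],"dr": [0,0,0],"fingers": 87},
    {"dp": [33,-15,1],"dr": [0,0,0],"fingers": 87},
    {"dp": [33,-15,1],"dr": [0,0,0],"fingers": 87},
    {"dp": [33,-15,1],"dr": [0,0,0],"fingers": 87},
    {"dp": [33,-15,1],"dr": [0,0,0],"fingers": 87},
    {"dp": [33,-15,1],"dr": [0,0,0],"fingers": 87},
  ],
)

```text
t: 1.1
tool_pos: [0.5453, -0.2833, 0.2101]
eef_rot: [-0.0, 0.981, 0.193, -0.0]
wrist_force: [-0.4, 0.0, 0.0]
width: 0.0869
gripper_force: 0.0
```

drive_tool(
  moves=[
    {"dp": [0,0,10],"dr": [0,0,0],"fingers": 87},
    {"dp": [0,0,10],"dr": [0,0,0],"fingers": 87},
    {"dp": [0,0,0],"dr": [0,0,0],"fingers": 87},
  ],
)

```text
t: 1.35
tool_pos: [0.5427, -0.2848, 0.1875]
eef_rot: [-0.001, 0.981, 0.193, -0.002]
wrist_force: [-0.2, -0.1, -1.3]
width: 0.0868
gripper_force: 0.0
```

Run:
```python
from h import *
import cv2
s,R,p=tool();print(p,R.as_matrix().round(3))
i=env.read_camera('wrist')[:,:,::-1];cv2.imwrite('pics/w1.png',i)
```

```text
[ 0.54266729 -0.28479153  0.18745811] [[ 0.925  0.379 -0.005]
 [ 0.379 -0.925  0.001]
 [-0.004 -0.003 -1.   ]]
```

View pics/w1.png

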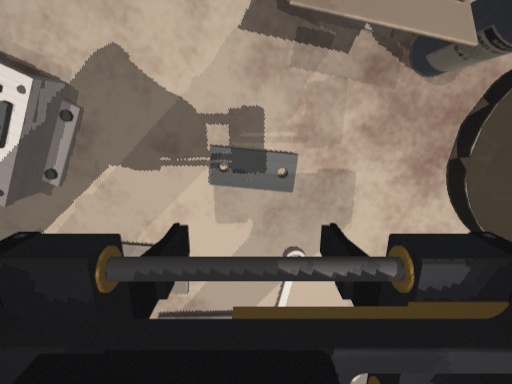

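The wrist picture shows the small bar with corners at about (209,146), (298,152), (295,192) and (208,184). Its holes are at (224,167) and (282,172).

Run:
```python
from h import *
import cv2
s,R,p=tool()
# refine
C=[(209.5,146),(298,151.5),(295.5,192),(208.5,185)]
P=[wrist(u,.01 if k<2 else .01,R,p) for k,u in enumerate(C)]
H=[wrist(u,.01,R,p) for u in((224,167),(282,172))]
for a in P+H: print(a.round(4))
d=H[1]-H[0];print('holes',np.linalg.norm(d),np.mean(H,0),'corner mean',np.mean(P,0),'yaw',np.degrees(np.arctan2(d[1],d[0])))
e=P[1]-P[0];f=P[3]-P[0];print(np.linalg.norm(e),np.linalg.norm(f),np.degrees(np.arctan2(e[1],e[0])),np.degrees(np.arctan2((P[2]-P[3])[1],(P[2]-P[3])[0])))
J=lambda x,y,z: top((145+x/7,165+y/7),z)
print('jig stops',J(426,236,.068),J(661,253,.068),'corners',J(462,177,.068),J(636,190,.068),J(450,301,.068),J(626,314,.068),'slot',J(537,338,.06))
print('stand grip',J(120,105,.1),J(72,157,.085),J(194,81,.085))
```

```text
[ 0.5575 -0.2179  0.01  ]
[ 0.5934 -0.3243  0.01  ]
[ 0.5436 -0.3436  0.01  ]
[ 0.509  -0.2336  0.01  ]
[ 0.5392 -0.2442  0.01  ]
[ 0.5615 -0.3162  0.01  ]
holes 0.07533617324538305 [ 0.55036845 -0.2801795   0.01      ] corner mean [ 0.55087201 -0.27986336  0.01      ] yaw -72.82651473673309
0.1122358731784461 0.050943279063769255 -71.36378206833629 -72.58534457910032
jig stops [0.51123503 0.10644581 0.068     ] [ 0.5044352  -0.02073205  0.068     ] corners [0.5439009  0.08814732 0.068     ] [ 0.53858712 -0.00629488  0.068     ] [0.4761233  0.09218521 0.068     ] [ 0.47093986 -0.0027877   0.068     ] slot [0.45794492 0.04538071 0.06      ]
stand grip [0.57400768 0.26864797 0.1       ] [0.54792364 0.29634061 0.085     ] [0.5907343  0.23269281 0.085     ]
```

drive_tool(
  moves=[
    {"dp": [0,0,5],"dr": [0,0,-0.124],"fingers": 87},
    {"dp": [0,0,5],"dr": [0,0,-0.124],"fingers": 87},
    {"dp": [0,0,5],"dr": [0,0,-0.124],"fingers": 87},
    {"dp": [0,0,5],"dr": [0,0,-0.124],"fingers": 87},
    {"dp": [0,0,5],"dr": [0,0,-0.124],"fingers": 87},
    {"dp": [0,0,5],"dr": [0,0,-0.124],"fingers": 87},
    {"dp": [0,0,5],"dr": [0,0,-0.124],"fingers": 87},
    {"dp": [0,0,5],"dr": [0,0,-0.124],"fingers": 87},
    {"dp": [0,0,5],"dr": [0,0,-0.124],"fingers": 87},
    {"dp": [0,0,5],"dr": [0,0,-0.124],"fingers": 87},
    {"dp": [0,0,5],"dr": [0,0,-0.124],"fingers": 87},
    {"dp": [0,0,5],"dr": [0,0,-0.124],"fingers": 87},
  ],
)

```text
t: 2.4
tool_pos: [0.5433, -0.2872, 0.1305]
eef_rot: [0.0, 0.59, 0.807, -0.001]
wrist_force: [-0.7, -1.0, -0.3]
width: 0.0869
gripper_force: 0.0
```

drive_tool(
  moves=[
    {"dp": [0,0,0],"dr": [0,0,0],"fingers": 87},
    {"dp": [0,0,0],"dr": [0,0,0],"fingers": 87},
  ],
)

```text
t: 2.57
tool_pos: [0.5435, -0.2866, 0.1305]
eef_rot: [-0.0, 0.594, 0.805, -0.0]
wrist_force: [-0.4, -0.9, 0.4]
width: 0.0873
gripper_force: 0.0
```

```bash
cat >> h.py <<'E'
def go(x,y,z,ydeg):
    s,R,p=tool();M=R.as_matrix()
    c,sn=np.cos(np.radians(ydeg)),np.sin(np.radians(ydeg))
    G=np.array([[-sn,c,0],[c,sn,0],[0,0,-1.]])
    print('t',round(s['t'],2),'pos',(p*1e3).round(1),'ydeg',np.degrees(np.arctan2(M[1,1],M[0,1])).round(2),'dp mm',(M.T@(np.array([x,y,z])-p)*1e3).round(1),'dr',(Ro.from_matrix(M.T@G).as_rotvec()).round(4),'q',np.round(s['qpos'],2))
E
python3 - <<'E'
from h import *
import cv2
go(.5505,-.280,.003,17.8)
s,R,p=tool()
i=env.read_camera('wrist')[:,:,::-1];cv2.imwrite('pics/w2.png',i)
E
```

```text
t 2.57 pos [ 543.5 -286.6  130.5] ydeg 17.17 dp mm [  4.2   8.8 127.5] dr [-0.0008  0.0001 -0.0111] q [ 0.87  0.35 -0.52  1.64  0.18  1.2   0.61]
```

View pics/w2.png

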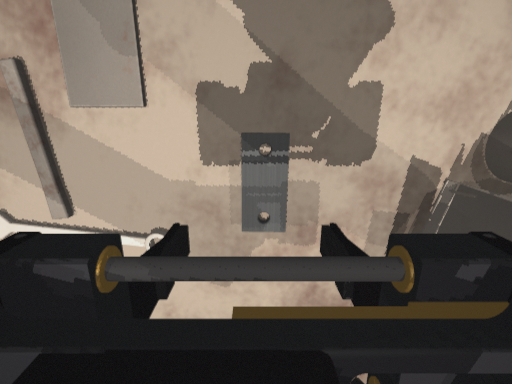

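The bar is now lengthways in the view. Holes are at (265,150) and (264,217), and corners at (241,133), (289,133), (287,232) and (242,231).

Run:
```python
from h import *
s,R,p=tool()
P=[wrist(u,.01,R,p) for u in((265,150),(264,217),(241.5,133),(289,133),(286.5,232),(242.5,231))]
d=P[0]-P[1];print(np.linalg.norm(d),np.degrees(np.arctan2(d[1],d[0])),np.mean(P[:2],0),np.mean(P[2:],0))
for a,b in((2,5),(3,4)):d=P[a]-P[b];print(np.linalg.norm(d),np.degrees(np.arctan2(d[1],d[0])))
c=np.mean(P[:2],0);go(c[0],c[1],.004,17.5)
```

```text
0.0754902157798523 106.96600928656733 [ 0.55169755 -0.27819627  0.01      ] [ 0.55215022 -0.2782463   0.01      ]
0.1102246538836687 107.00664917742897
0.11148311321021663 107.7937771966323
t 2.62 pos [ 543.9 -286.3  130.8] ydeg 17.2 dp mm [  5.6   9.9 126.8] dr [-0.0003  0.0006 -0.0052] q [ 0.87  0.35 -0.52  1.64  0.18  1.2   0.61]
```

drive_tool(
  moves=[
    {"dp": [2,3,20],"dr": [0,0,0],"fingers": 87},
    {"dp": [2,3,20],"dr": [0,0,0],"fingers": 87},
    {"dp": [1,3,20],"dr": [0,0,0],"fingers": 87},
    {"dp": [1,1,20],"dr": [0,0,0],"fingers": 87},
    {"dp": [0,0,20],"dr": [0,0,0],"fingers": 87},
    {"dp": [0,0,15],"dr": [0,0,0],"fingers": 87},
    {"dp": [0,0,6],"dr": [0,0,0],"fingers": 87},
    {"dp": [0,0,3],"dr": [0,0,0],"fingers": 87},
    {"dp": [0,0,0],"dr": [0,0,0],"fingers": 87},
  ],
  force=30,
)

```text
t: 3.37
tool_pos: [0.5523, -0.2765, 0.0067]
eef_rot: [0.0, 0.592, 0.806, -0.0]
wrist_force: [0.2, 0.1, 0.2]
width: 0.0869
gripper_force: 0.0
```

drive_tool(
  moves=[
    {"dp": [0,0,0],"dr": [0,0,0],"fingers": 40},
    {"dp": [0,0,0],"dr": [0,0,0],"fingers": 40},
    {"dp": [0,0,0],"dr": [0,0,0],"fingers": 40},
    {"dp": [0,0,0],"dr": [0,0,0],"fingers": 40},
    {"dp": [0,0,0],"dr": [0,0,0],"fingers": 40},
    {"dp": [0,0,0],"dr": [0,0,0],"fingers": 40},
  ],
  force=35,
)

```text
t: 3.87
tool_pos: [0.5524, -0.2762, 0.0068]
eef_rot: [0.0, 0.591, 0.807, -0.0]
wrist_force: [0.6, -0.6, -0.3]
width: 0.0548
gripper_force: 0.0
```

Run:
```python
from h import *
go(.5515,-.278,.204,17.5);print(tool()[0]['width'],tool()[0]['gripper_force'])
```

```text
t 3.87 pos [ 552.4 -276.2    6.8] ydeg 17.53 dp mm [  -1.5   -1.4 -197.2] dr [0.0002 0.0004 0.0005] q [ 0.81  0.49 -0.49  1.73  0.27  0.98  0.53]
0.05484363456068609 0.0
```

drive_tool(
  moves=[
    {"dp": [-1.5,0,3],"dr": [0,0,0],"fingers": 53},
    {"dp": [0,0,0],"dr": [0,0,0],"fingers": 40},
    {"dp": [0,0,0],"dr": [0,0,0],"fingers": 40},
    {"dp": [0,0,0],"dr": [0,0,0],"fingers": 40},
    {"dp": [0,0,0],"dr": [0,0,0],"fingers": 40},
  ],
  force=35,
)

```text
t: 4.28
tool_pos: [0.5521, -0.2779, 0.003]
eef_rot: [-0.0, 0.591, 0.807, -0.0]
wrist_force: [-1.3, -0.4, -2.9]
width: 0.049
gripper_force: 35.0
```

drive_tool(
  moves=[
    {"dp": [0,0,-5],"dr": [0,0,0],"fingers": 40},
    {"dp": [0,0,-15],"dr": [0,0,0],"fingers": 40},
    {"dp": [0,0,-25],"dr": [0,0,0],"fingers": 40},
    {"dp": [0,0,-30],"dr": [0,0,0],"fingers": 40},
    {"dp": [0,0,-30],"dr": [0,0,0],"fingers": 40},
    {"dp": [0,0,-30],"dr": [0,0,0],"fingers": 40},
    {"dp": [0,0,-15],"dr": [0,0,0],"fingers": 40},
    {"dp": [0,0,-5],"dr": [0,0,0],"fingers": 40},
    {"dp": [0,0,0],"dr": [0,0,0],"fingers": 40},
  ],
)

```text
t: 5.03
tool_pos: [0.5536, -0.2772, 0.1598]
eef_rot: [0.001, 0.591, 0.807, 0.0]
wrist_force: [-0.3, 0.6, -4.0]
width: 0.0495
gripper_force: 35.0
```

Run:
```python
from h import *
go(.507,.043,.16,-3.1);print(tool()[0]['width'],tool()[0]['gripper_force'],tool()[0]['wrist_force'])
```

```text
t 5.03 pos [ 553.6 -277.2  159.8] ydeg 17.57 dp mm [319.4  52.2  -0.6] dr [0.0021 0.0012 0.3607] q [ 0.85  0.34 -0.53  1.6   0.18  1.25  0.6 ]
0.0495241394173341 34.95547950267792 [-0.31765081  0.5725532  -3.97173754]
```

The bar is held: 35 N grip, and about 0.4 kg on the wrist. I'll fly to just short of the jig and look.

drive_tool(
  moves=[
    {"dp": [12,1,0],"dr": [0,0,0],"fingers": 40},
    {"dp": [26,3,0],"dr": [0,0,0],"fingers": 40},
    {"dp": [30,3,0],"dr": [0,0,0],"fingers": 40},
    {"dp": [30,3,0],"dr": [0,0,0],"fingers": 40},
    {"dp": [30,3,0],"dr": [0,0,0],"fingers": 40},
    {"dp": [30,3,0],"dr": [0,0,0],"fingers": 40},
    {"dp": [30,3,0],"dr": [0,0,0],"fingers": 40},
    {"dp": [22,2,0],"dr": [0,0,0],"fingers": 40},
    {"dp": [10,0,0],"dr": [0,0,0.09],"fingers": 40},
    {"dp": [0,0,0],"dr": [0,0,0.09],"fingers": 40},
    {"dp": [0,0,0],"dr": [0,0,0.09],"fingers": 40},
    {"dp": [0,0,0],"dr": [0,0,0.09],"fingers": 40},
  ],
)

```text
t: 6.03
tool_pos: [0.5044, -0.0599, 0.1563]
eef_rot: [-0.002, 0.727, 0.687, -0.001]
wrist_force: [-0.5, -0.2, -4.6]
width: 0.0494
gripper_force: 35.0
```

drive_tool(
  moves=[
    {"dp": [0,0,0],"dr": [0,0,0],"fingers": 40},
    {"dp": [0,0,0],"dr": [0,0,0],"fingers": 40},
  ],
)

```text
t: 6.2
tool_pos: [0.505, -0.0605, 0.1569]
eef_rot: [-0.001, 0.725, 0.689, -0.001]
wrist_force: [-0.8, 0.4, -4.2]
width: 0.0493
gripper_force: 35.0
```

Run:
```python
from h import *
import cv2
go(.507,.043,.16,-3.1)
i=env.read_camera('wrist')[:,:,::-1];cv2.imwrite('pics/w3.png',i)
cv2.imwrite('pics/w3c.png',cv2.resize(i[0:260,110:430],None,fx=2.3,fy=2.3,interpolation=cv2.INTER_CUBIC))
```

```text
t 6.2 pos [505.  -60.5 156.9] ydeg -2.91 dp mm [103.5  -3.3  -3.1] dr [-0.0031 -0.0007  0.0034] q [ 0.68  0.11 -0.65  1.86  0.07  1.2  -0.04]
```

View pics/w3c.png

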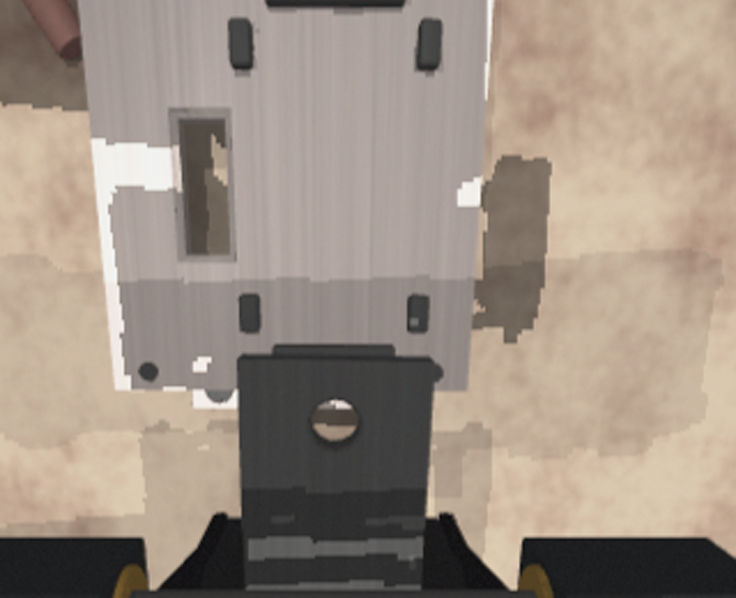

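The crop shows four corner stops, at (241,43), (429,43), (249,313) and (418,313). The slot's rim corners are at (169,109), (229,109), (236,262) and (177,262), and the plate's near corners at (115,390) and (468,390). The held bar's far end runs from (238,358) to (435,358).

Run:
```python
from h import *
s,R,p=tool()
W=lambda x,y,z:wrist((110+(x+.5)/2.3-.5,(y+.5)/2.3-.5),z,R,p)
for n,z,pts in(('stops outer near',.068,[(239,313),(430,313)]),('stops outer far',.068,[(229,40),(442,40)]),('slot',.06,[(169,109),(229,109),(236,262),(177,262)]),('plate',.06,[(115,390),(468,390)]),('endstop',.068,[(272,347),(395,347)]),('farend',.068,[(266,4),(406,4)]),
 ('barend',p[2]+.007,[(238,358),(435,358)])):
    P=np.array([W(*u,z) for u in pts]);print(n,P[:,:2].round(4).tolist(),'mean',P.mean(0).round(4),np.linalg.norm(P[1]-P[0]).round(4),np.degrees(np.arctan2(*(P[1]-P[0])[1::-1])).round(2))
S=np.array([W(*u,.06) for u in((169,109),(229,109),(236,262),(177,262))])
d=(S[0]+S[1]-S[2]-S[3])/2;print(np.linalg.norm(d),np.degrees(np.arctan2(d[1],d[0])))
h=W(335,421,p[2]+.007);print('hole',h)
```

```text
stops outer near [[0.4694, 0.0009], [0.546, -0.003]] mean [ 0.5077 -0.001   0.068 ] 0.0767 -2.93
stops outer far [[0.4748, 0.0965], [0.551, 0.0925]] mean [0.5129 0.0945 0.068 ] 0.0763 -2.98
slot [[0.4487, 0.0774], [0.4715, 0.0762], [0.4689, 0.0207], [0.445, 0.0219]] mean [0.4585 0.0491 0.06  ] 0.0228 -2.97
plate [[0.4119, -0.0291], [0.5633, -0.0368]] mean [ 0.4876 -0.0329  0.06  ] 0.1515 -2.92
endstop [[0.4816, -0.0133], [0.5317, -0.0158]] mean [ 0.5066 -0.0146  0.068 ] 0.0502 -2.92
farend [[0.489, 0.1069], [0.5383, 0.1043]] mean [0.5136 0.1056 0.068 ] 0.0494 -2.98
barend [[0.4829, -0.0044], [0.5329, -0.0069]] mean [ 0.5079 -0.0056  0.1642] 0.0501 -2.92
0.055629678467131474 86.69694193891758
hole [ 0.5067174  -0.0220709   0.16418415]
```

drive_tool(
  moves=[
    {"dp": [10,0,0],"dr": [0,0,0],"fingers": 40},
    {"dp": [22,0,0],"dr": [0,0,0],"fingers": 40},
    {"dp": [28,0,0],"dr": [0,0,0],"fingers": 40},
    {"dp": [25,-0.6,0],"dr": [0,0,0],"fingers": 40},
    {"dp": [15,0,4],"dr": [0,0,0],"fingers": 40},
    {"dp": [7,0,10],"dr": [0,0,0],"fingers": 40},
    {"dp": [0,0,15],"dr": [0,0,0],"fingers": 40},
    {"dp": [0,0,15],"dr": [0,0,0],"fingers": 40},
    {"dp": [0,0,10],"dr": [0,0,0],"fingers": 40},
    {"dp": [0,0,6],"dr": [0,0,0],"fingers": 40},
    {"dp": [0,0,0],"dr": [0,0,0],"fingers": 40},
  ],
)

```text
t: 7.17
tool_pos: [0.5104, 0.045, 0.0967]
eef_rot: [-0.001, 0.726, 0.688, -0.001]
wrist_force: [0.5, -0.2, -4.1]
width: 0.0494
gripper_force: 35.0
```

Run:
```python
from h import *
go(.5097,.0463,.064,-2.97)
```

```text
t 7.17 pos [510.4  45.   96.7] ydeg -3.12 dp mm [ 1.3 -0.7 32.7] dr [-0.0033 -0.     -0.0025] q [ 0.53  0.2  -0.73  1.92  0.15  1.08 -0.31]
```

drive_tool(
  moves=[
    {"dp": [1,-0.5,8],"dr": [0,0,0],"fingers": 40},
    {"dp": [0,0,8],"dr": [0,0,0],"fingers": 40},
    {"dp": [0,0,7],"dr": [0,0,0],"fingers": 40},
    {"dp": [0,0,5],"dr": [0,0,0],"fingers": 40},
    {"dp": [0,0,3],"dr": [0,0,0],"fingers": 40},
    {"dp": [0,0,0],"dr": [0,0,0],"fingers": 40},
    {"dp": [0,0,0],"dr": [0,0,0],"fingers": 40},
  ],
)

```text
t: 7.75
tool_pos: [0.5113, 0.0465, 0.0675]
eef_rot: [-0.0, 0.726, 0.688, -0.0]
wrist_force: [0.3, 0.5, -3.9]
width: 0.0491
gripper_force: 35.0
```

Run:
```python
from h import *
go(.5097,.0463,.063,-2.97);print(tool()[0]['wrist_torque'])
```

```text
t 7.75 pos [511.3  46.5  67.5] ydeg -3.09 dp mm [-0.3 -1.6  4.5] dr [-0.0001 -0.     -0.002 ] q [ 0.51  0.24 -0.72  1.94  0.18  1.03 -0.34]
[ 0.00290876 -0.12140022  0.0012532 ]
```

drive_tool(
  moves=[
    {"dp": [0,-1.2,2],"dr": [0,0,0],"fingers": 40},
    {"dp": [0,0,2],"dr": [0,0,0],"fingers": 40},
    {"dp": [0,0,0],"dr": [0,0,0],"fingers": 40},
    {"dp": [0,0,0],"dr": [0,0,0],"fingers": 40},
    {"dp": [0,0,0],"dr": [0,0,0],"fingers": 64},
    {"dp": [0,0,0],"dr": [0,0,0],"fingers": 64},
    {"dp": [0,0,0],"dr": [0,0,0],"fingers": 64},
    {"dp": [0,0,0],"dr": [0,0,0],"fingers": 64},
  ],
)

```text
t: 8.42
tool_pos: [0.5108, 0.0466, 0.0642]
eef_rot: [0.001, 0.726, 0.688, 0.0]
wrist_force: [1.0, -0.7, -0.1]
width: 0.0626
gripper_force: 0.0
```

Run:
```python
from h import *
go(.57,.2646,.22,34)
```

```text
t 8.42 pos [510.8  46.6  64.2] ydeg -3.1 dp mm [ 220.9   47.6 -155.8] dr [ 1.400e-03  5.000e-04 -6.475e-01] q [ 0.51  0.24 -0.72  1.95  0.19  1.02 -0.35]
```

drive_tool(
  moves=[
    {"dp": [0,0,-8],"dr": [0,0,0],"fingers": 64},
    {"dp": [0,0,-20],"dr": [0,0,0],"fingers": 64},
    {"dp": [0,0,-30],"dr": [0,0,0],"fingers": 70},
    {"dp": [0,0,-30],"dr": [0,0,0],"fingers": 70},
    {"dp": [0,0,-30],"dr": [0,0,0],"fingers": 70},
    {"dp": [10,2,-25],"dr": [0,0,0],"fingers": 70},
    {"dp": [20,4,-20],"dr": [0,0,0],"fingers": 70},
    {"dp": [30,8,-5],"dr": [0,0,0],"fingers": 70},
    {"dp": [30,8,0],"dr": [0,0,0],"fingers": 70},
    {"dp": [30,8,0],"dr": [0,0,0],"fingers": 70},
    {"dp": [30,8,0],"dr": [0,0,0],"fingers": 70},
    {"dp": [30,8,0],"dr": [0,0,0],"fingers": 70},
  ],
)

```text
t: 9.42
tool_pos: [0.5662, 0.225, 0.2325]
eef_rot: [0.0, 0.726, 0.687, 0.0]
wrist_force: [0.2, 0.3, 0.9]
width: 0.0701
gripper_force: 0.0
```

drive_tool(
  moves=[
    {"dp": [10,2,0],"dr": [0,0,-0.11],"fingers": 70},
    {"dp": [0,0,0],"dr": [0,0,-0.11],"fingers": 70},
    {"dp": [0,0,0],"dr": [0,0,-0.11],"fingers": 70},
    {"dp": [0,0,0],"dr": [0,0,-0.11],"fingers": 70},
    {"dp": [0,0,0],"dr": [0,0,-0.11],"fingers": 70},
    {"dp": [0,0,0],"dr": [0,0,-0.1],"fingers": 70},
    {"dp": [0,0,0],"dr": [0,0,0],"fingers": 70},
    {"dp": [0,0,0],"dr": [0,0,0],"fingers": 70},
  ],
)

```text
t: 10.08
tool_pos: [0.5683, 0.2337, 0.2321]
eef_rot: [0.0, 0.47, 0.883, 0.0]
wrist_force: [-0.2, -0.4, -0.2]
width: 0.07
gripper_force: 0.0
```

Run:
```python
from h import *
import cv2
go(.57,.2646,.16,34)
i=env.read_camera('wrist')[:,:,::-1];j=env.read_camera('top')[165:235,145:255,::-1]
a=cv2.resize(i[0:260,110:430],None,fx=1.8,fy=1.8,interpolation=cv2.INTER_CUBIC)
b=cv2.resize(j,(220*800//800,140),interpolation=cv2.INTER_CUBIC)
o=np.zeros((468,800,3),np.uint8);o[:,:576]=a;o[:140,578:798]=b;cv2.imwrite('pics/w4.png',o)
```

```text
t 10.08 pos [568.3 233.7 232.1] ydeg 33.98 dp mm [24.7 18.6 72.1] dr [ 0.0005 -0.     -0.0003] q [ 0.3   0.38 -0.94  1.51  0.31  1.41 -0.06]
```

View pics/w4.png

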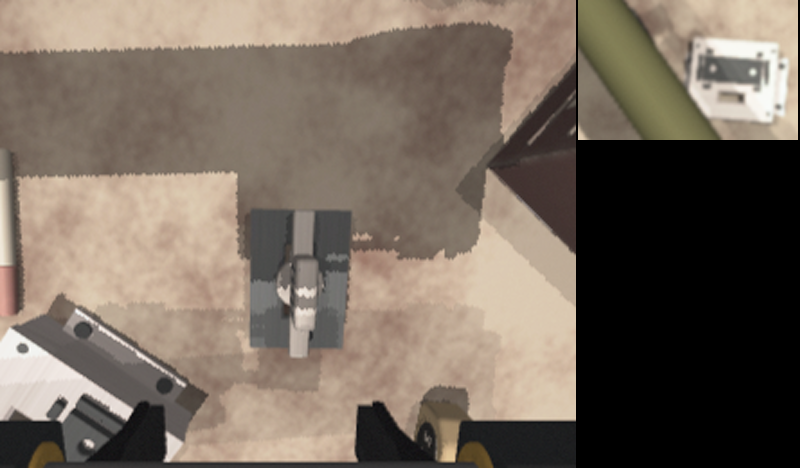

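The bar lies in the nest. The hold-down stands on its stand, with clamp bar ends at crop (304,211) and (299,357) and the grip top at about (307,257)–(304,330).

Run:
```python
from h import *
s,R,p=tool()
W=lambda x,y,z:wrist((110+(x+.5)/1.8-.5,(y+.5)/1.8-.5),z,R,p)
for n,z,a,b in(('clamp',.07,(304,211),(299.5,357)),('grip',.106,(308,257),(303.5,330)),('stand',.045,(300.5,210),(295,347))):
    A,B=W(*a,z),W(*b,z);d=A-B;print(n,(A+B)/2,np.linalg.norm(d),np.degrees(np.arctan2(d[1],d[0])))
    if n=='clamp': c=(A+B)/2;y=np.degrees(np.arctan2(d[1],d[0]))-90
go(c[0],c[1],.075,y)
```

```text
clamp [0.57537408 0.27138709 0.07      ] 0.0989542058090519 123.6147444691797
grip [0.57421258 0.27211579 0.106     ] 0.04446941734307656 122.00560584418177
stand [0.57443823 0.27123613 0.045     ] 0.0993288942225775 122.93984663177186
t 10.18 pos [568.3 233.6 231.9] ydeg 34.01 dp mm [ 27.4  27.  156.9] dr [0.0002 0.0003 0.0068] q [ 0.3   0.38 -0.94  1.51  0.31  1.41 -0.06]
```

Run:
```python
from h import *
c=np.array([.575,.2715]);a=np.radians(33.2);ty=np.array([np.cos(a),np.sin(a)]);tx=np.array([-np.sin(a),np.cos(a)])
for uv,z in(((133,163),0),((133,163),.1),((137,110),.12),((133,150),.12)):
    q=top(uv,z)[:2];print(q,'tool x,y',((q-c)@tx).round(3),((q-c)@ty).round(3))
s,R,p=tool()
for z in(0,.1,.15):
    q=wrist((110+490/1.8,165/1.8),z,R,p)[:2];print(z,q,((q-c)@tx).round(3),((q-c)@ty).round(3))
```

```text
[0.65938542 0.41070009] tool x,y 0.07 0.147
[0.63691851 0.38183562] tool x,y 0.058 0.112
[0.83770866 0.37351822] tool x,y -0.058 0.276
[0.68203277 0.37911874] tool x,y 0.031 0.148
0 [0.65232223 0.42315982] 0.085 0.148
0.1 [0.61983388 0.39145753] 0.076 0.103
0.15 [0.6035897  0.37560638] 0.071 0.081
```

drive_tool(
  moves=[
    {"dp": [9,9,10],"dr": [0,0,0.013],"fingers": 60},
    {"dp": [9,9,20],"dr": [0,0,0],"fingers": 60},
    {"dp": [9,9,25],"dr": [0,0,0],"fingers": 60},
    {"dp": [0,0,25],"dr": [0,0,0],"fingers": 60},
    {"dp": [0,0,20],"dr": [0,0,0],"fingers": 60},
    {"dp": [0,0,10],"dr": [0,0,0],"fingers": 60},
    {"dp": [0,0,0],"dr": [0,0,0],"fingers": 60},
    {"dp": [0,0,0],"dr": [0,0,0],"fingers": 60},
  ],
)

```text
t: 10.85
tool_pos: [0.5759, 0.271, 0.1219]
eef_rot: [0.0, 0.474, 0.88, -0.0]
wrist_force: [-0.0, -0.3, 0.1]
width: 0.0599
gripper_force: 0.0
```

Run:
```python
from h import *
go(.575,.2715,.074,33.2)
```

```text
t 10.85 pos [575.9 271.  121.9] ydeg 33.35 dp mm [ 0.9 -0.5 47.9] dr [-0.0001  0.0001  0.0026] q [ 0.19  0.51 -0.89  1.59  0.41  1.25 -0.19]
```

drive_tool(
  moves=[
    {"dp": [0.8,-0.5,12],"dr": [0,0,0.002],"fingers": 60},
    {"dp": [0,0,15],"dr": [0,0,0],"fingers": 50},
    {"dp": [0,0,13],"dr": [0,0,0],"fingers": 40},
    {"dp": [0,0,7],"dr": [0,0,0],"fingers": 30},
    {"dp": [0,0,0],"dr": [0,0,0],"fingers": 25},
    {"dp": [0,0,0],"dr": [0,0,0],"fingers": 8},
    {"dp": [0,0,0],"dr": [0,0,0],"fingers": 8},
    {"dp": [0,0,0],"dr": [0,0,0],"fingers": 8},
    {"dp": [0,0,0],"dr": [0,0,0],"fingers": 8},
    {"dp": [0,0,0],"dr": [0,0,0],"fingers": 8},
  ],
  force=45,
)

```text
t: 11.68
tool_pos: [0.5754, 0.2718, 0.0751]
eef_rot: [0.0, 0.475, 0.88, 0.001]
wrist_force: [1.0, 0.2, 1.3]
width: 0.0137
gripper_force: 45.0
```

drive_tool(
  moves=[
    {"dp": [0,0,0],"dr": [0,0,0],"fingers": 8},
    {"dp": [0,0,0],"dr": [0,0,0],"fingers": 8},
    {"dp": [0,0,0],"dr": [0,0,0],"fingers": 8},
  ],
)

```text
t: 11.93
tool_pos: [0.5754, 0.2719, 0.0752]
eef_rot: [0.0, 0.475, 0.88, 0.001]
wrist_force: [0.0, 0.7, 2.4]
width: 0.0136
gripper_force: 45.0
```

drive_tool(
  moves=[
    {"dp": [0,0,-4],"dr": [0,0,0],"fingers": 8},
    {"dp": [0,0,-8],"dr": [0,0,0],"fingers": 8},
    {"dp": [0,0,-12],"dr": [0,0,0],"fingers": 8},
    {"dp": [0,0,-15],"dr": [0,0,0],"fingers": 8},
    {"dp": [0,0,-20],"dr": [0,0,0],"fingers": 8},
    {"dp": [0,0,-20],"dr": [0,0,0],"fingers": 8},
    {"dp": [0,0,-15],"dr": [0,0,0],"fingers": 8},
    {"dp": [0,0,-6],"dr": [0,0,0],"fingers": 8},
    {"dp": [0,0,0],"dr": [0,0,0],"fingers": 8},
    {"dp": [0,0,0],"dr": [0,0,0],"fingers": 8},
  ],
)

```text
t: 12.77
tool_pos: [0.5748, 0.2714, 0.1747]
eef_rot: [0.0, 0.475, 0.88, -0.0]
wrist_force: [0.5, -0.9, -3.2]
width: 0.0136
gripper_force: 45.0
```

Run:
```python
from h import *
go(.4585,.0490,.18,-2.97)
```

```text
t 12.77 pos [574.8 271.4 174.7] ydeg 33.28 dp mm [-122.1 -219.3   -5.3] dr [3.000e-04 4.000e-04 6.328e-01] q [ 0.21  0.46 -0.91  1.53  0.37  1.33 -0.16]
```

drive_tool(
  moves=[
    {"dp": [-8,-11,0],"dr": [0,0,0],"fingers": 8},
    {"dp": [-14,-20,0],"dr": [0,0,0],"fingers": 8},
    {"dp": [-18,-26,0],"dr": [0,0,0],"fingers": 8},
    {"dp": [-18,-26,0],"dr": [0,0,0],"fingers": 8},
    {"dp": [-18,-26,0],"dr": [0,0,0],"fingers": 8},
    {"dp": [-18,-26,0],"dr": [0,0,0],"fingers": 8},
    {"dp": [-18,-26,0],"dr": [0,0,0],"fingers": 8},
    {"dp": [-18,-26,0],"dr": [0,0,0],"fingers": 8},
    {"dp": [-18,-26,0],"dr": [0,0,0],"fingers": 8},
    {"dp": [-18,-26,0],"dr": [0,0,0],"fingers": 8},
    {"dp": [-16,-20,0],"dr": [0,0,0],"fingers": 8},
    {"dp": [-8,-9,0],"dr": [0,0,0],"fingers": 8},
  ],
)

```text
t: 13.77
tool_pos: [0.4526, -0.0386, 0.1733]
eef_rot: [-0.001, 0.477, 0.879, -0.002]
wrist_force: [0.3, 0.7, -2.8]
width: 0.0134
gripper_force: 45.0
```

drive_tool(
  moves=[
    {"dp": [0,0,2],"dr": [0,0,0.06],"fingers": 8},
    {"dp": [0,0,2],"dr": [0,0,0.1],"fingers": 8},
    {"dp": [0,0,2],"dr": [0,0,0.1],"fingers": 8},
    {"dp": [0,0,2],"dr": [0,0,0.1],"fingers": 8},
    {"dp": [0,0,2],"dr": [0,0,0.1],"fingers": 8},
    {"dp": [0,0,2],"dr": [0,0,0.1],"fingers": 8},
    {"dp": [0,0,2],"dr": [0,0,0.073],"fingers": 8},
    {"dp": [0,0,0],"dr": [0,0,0],"fingers": 8},
    {"dp": [0,0,0],"dr": [0,0,0],"fingers": 8},
  ],
)

```text
t: 14.52
tool_pos: [0.4543, -0.0343, 0.1597]
eef_rot: [-0.001, 0.724, 0.689, -0.001]
wrist_force: [-0.8, -0.3, -2.1]
width: 0.0132
gripper_force: 45.0
```

Run:
```python
from h import *
import cv2
go(.4585,.0490,.16,-2.97)
i=env.read_camera('wrist')[:,:,::-1]
cv2.imwrite('pics/w5.png',cv2.resize(i[0:260,110:430],None,fx=2.3,fy=2.3,interpolation=cv2.INTER_CUBIC))
```

```text
t 14.52 pos [454.3 -34.3 159.7] ydeg -2.85 dp mm [83.4  0.  -0.3] dr [-0.0018 -0.0003  0.0021] q [ 0.9  -0.03 -0.85  1.97 -0.02  1.2   0.  ]
```

View pics/w5.png

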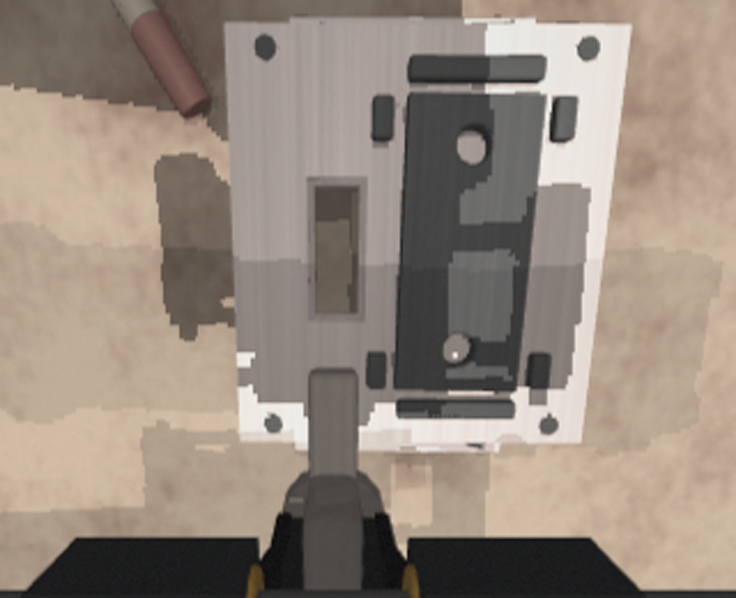

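The flat bar sits inside the stops. The plate's corners are at (224,22), (632,24), (581,443) and (240,441), and the slot rim at (308,178), (367,178), (363,320) and (308,320). The held clamp bar's end runs from (309,370) to (358,370).

Run:
```python
from h import *
s,R,p=tool()
W=lambda x,y,z:wrist((110+(x+.5)/2.3-.5,(y+.5)/2.3-.5),z,R,p)
S=np.array([W(*u,.06) for u in((308,178),(367,178),(363,320),(308,320))]);d=(S[0]+S[1]-S[2]-S[3])/2
print('slot',S.mean(0),np.linalg.norm(d),np.linalg.norm(S[1]-S[0]),np.degrees(np.arctan2(d[1],d[0]))-90)
I=np.array([W(*u,.058) for u in((315,187),(359,187),(357,313),(315,313))]);print('slot inner',I.mean(0),np.linalg.norm(I[1]-I[0]))
P=np.array([W(*u,.06) for u in((224,22),(632,24),(581,443),(240,441))]);print('plate',P.round(4).tolist(),P.mean(0))
c=W(334,370,p[2]-.0052);e=R.as_matrix()[:,0];print('bolt axis from clamp end',c-e*.05,'tcp',p)
e0,e1=W(310,371,p[2]-.0052),W(358,371,p[2]-.0052);print(np.linalg.norm(e1-e0))
```

```text
slot [0.45901297 0.04922482 0.06      ] 0.05506710412695852 0.023298885182307355 -3.615803994061878
slot inner [0.4590226 0.049064  0.058    ] 0.017573800155802927
plate [[0.4213, 0.1321, 0.06], [0.5723, 0.1239, 0.06], [0.5636, -0.0373, 0.06], [0.4123, -0.0289, 0.06]] [0.49239166 0.04745349 0.06      ]
bolt axis from clamp end [ 0.45374978 -0.034108    0.15476629] tcp [ 0.45457985 -0.03431703  0.15997486]
0.01322663402024448
```

drive_tool(
  moves=[
    {"dp": [10,0,0],"dr": [0,0,0.002],"fingers": 8},
    {"dp": [20,0.5,0],"dr": [0,0,0],"fingers": 8},
    {"dp": [24,0.5,0],"dr": [0,0,0],"fingers": 8},
    {"dp": [18,0,4],"dr": [0,0,0],"fingers": 8},
    {"dp": [9,0,6],"dr": [0,0,0],"fingers": 8},
    {"dp": [3,0,8],"dr": [0,0,0],"fingers": 8},
    {"dp": [0,0,6],"dr": [0,0,0],"fingers": 8},
    {"dp": [0,0,0],"dr": [0,0,0],"fingers": 8},
    {"dp": [0,0,0],"dr": [0,0,0],"fingers": 8},
  ],
)

```text
t: 15.32
tool_pos: [0.4602, 0.0485, 0.136]
eef_rot: [-0.0, 0.726, 0.687, -0.001]
wrist_force: [0.2, -0.1, -2.1]
width: 0.0135
gripper_force: 45.0
```

Run:
```python
from h import *
go(.4593,.0493,.0902,-3.0)
```

```text
t 15.32 pos [460.2  48.5 136. ] ydeg -3.15 dp mm [ 0.7 -0.9 45.8] dr [-0.0014  0.0001 -0.0025] q [ 0.8   0.03 -0.96  1.98  0.03  1.15 -0.23]
```

drive_tool(
  moves=[
    {"dp": [0.7,-0.9,4],"dr": [0,0,-0.002],"fingers": 8},
    {"dp": [0,0,6],"dr": [0,0,0],"fingers": 8},
    {"dp": [0,0,6],"dr": [0,0,0],"fingers": 8},
    {"dp": [0,0,5],"dr": [0,0,0],"fingers": 8},
    {"dp": [0,0,0],"dr": [0,0,0],"fingers": 8},
  ],
)

```text
t: 15.73
tool_pos: [0.4588, 0.0499, 0.1142]
eef_rot: [-0.001, 0.725, 0.688, -0.001]
wrist_force: [-0.3, -0.5, -3.1]
width: 0.0138
gripper_force: 45.0
```

Run:
```python
from h import *
go(.4593,.0493,.0902,-3.0);print(tool()[0]['wrist_force'],tool()[0]['wrist_torque'])
```

```text
t 15.73 pos [458.8  49.9 114.2] ydeg -2.99 dp mm [-0.6  0.6 24. ] dr [-0.0023 -0.0001  0.0001] q [ 0.78  0.06 -0.96  2.01  0.06  1.1  -0.26]
[-0.29865086 -0.46316978 -3.11706618] [-0.02043137 -0.05704032 -0.00320375]
```

The head is already about 5 mm into the slot with no contact force. I'll carry on down.

drive_tool(
  moves=[
    {"dp": [-0.3,0.3,5],"dr": [0,0,0],"fingers": 8},
    {"dp": [0,0,5],"dr": [0,0,0],"fingers": 8},
    {"dp": [0,0,4],"dr": [0,0,0],"fingers": 8},
    {"dp": [0,0,4],"dr": [0,0,0],"fingers": 8},
    {"dp": [0,0,2],"dr": [0,0,0],"fingers": 8},
    {"dp": [0,0,1],"dr": [0,0,0],"fingers": 8},
    {"dp": [0,0,0],"dr": [0,0,0],"fingers": 8},
  ],
)

```text
t: 16.32
tool_pos: [0.4599, 0.0499, 0.0943]
eef_rot: [-0.0, 0.725, 0.689, -0.0]
wrist_force: [0.6, 0.3, -2.4]
width: 0.0137
gripper_force: 45.0
```

Run:
```python
from h import *
go(.4593,.0493,.0902,-3.0);print(tool()[0]['wrist_force'],tool()[0]['wrist_torque'])
```

```text
t 16.32 pos [459.9  49.9  94.3] ydeg -2.97 dp mm [-0.6 -0.6  4.1] dr [-0.0004 -0.      0.0005] q [ 0.77  0.1  -0.96  2.03  0.09  1.06 -0.29]
[ 0.56452505  0.31991009 -2.39386503] [-0.00594307 -0.08067394  0.00458253]
```

drive_tool(
  moves=[
    {"dp": [-0.3,-0.5,2],"dr": [0,0,0],"fingers": 8},
    {"dp": [0,0,0],"dr": [0,0,0],"fingers": 8},
    {"dp": [0,0,0],"dr": [0,0,0.04],"fingers": 8},
    {"dp": [0,0,0],"dr": [0,0,0.08],"fingers": 8},
    {"dp": [0,0,0],"dr": [0,0,0.1],"fingers": 8},
    {"dp": [0,0,0],"dr": [0,0,0.1],"fingers": 8},
    {"dp": [0,0,0],"dr": [0,0,0.1],"fingers": 8},
    {"dp": [0,0,0],"dr": [0,0,0.05],"fingers": 8},
    {"dp": [0,0,0],"dr": [0,0,0],"fingers": 8},
  ],
)

```text
t: 17.07
tool_pos: [0.4597, 0.0495, 0.0927]
eef_rot: [0.0, 0.866, 0.5, 0.0]
wrist_force: [0.2, -0.1, -3.7]
width: 0.0134
gripper_force: 45.0
```

Run:
```python
from h import *
go(.4593,.0493,.0902,-93.0);print(tool()[0]['wrist_force'],tool()[0]['wrist_torque'])
```

```text
t 17.07 pos [459.7  49.5  92.7] ydeg -29.98 dp mm [-0.4 -0.2  2.5] dr [ 5.0e-04 -2.0e-04  1.1e+00] q [ 0.73  0.1  -0.92  2.03  0.09  1.05 -0.75]
[ 0.18191718 -0.08006527 -3.67369545] [-0.03481056 -0.06684779 -0.00257404]
```

drive_tool(
  moves=[
    {"dp": [0,0,0],"dr": [0,0,0.06],"fingers": 8},
    {"dp": [0,0,0],"dr": [0,0,0.11],"fingers": 8},
    {"dp": [0,0,0],"dr": [0,0,0.12],"fingers": 8},
    {"dp": [0,0,0],"dr": [0,0,0.12],"fingers": 8},
    {"dp": [0,0,0],"dr": [0,0,0.12],"fingers": 8},
    {"dp": [0,0,0],"dr": [0,0,0.12],"fingers": 8},
    {"dp": [0,0,0],"dr": [0,0,0.12],"fingers": 8},
    {"dp": [0,0,0],"dr": [0,0,0.12],"fingers": 8},
    {"dp": [0,0,0],"dr": [0,0,0.12],"fingers": 8},
    {"dp": [0,0,0],"dr": [0,0,0.09],"fingers": 8},
    {"dp": [0,0,0],"dr": [0,0,0],"fingers": 8},
    {"dp": [0,0,0],"dr": [0,0,0],"fingers": 8},
  ],
)

```text
t: 18.07
tool_pos: [0.4596, 0.0496, 0.0926]
eef_rot: [0.0, 1.0, -0.024, 0.0]
wrist_force: [-0.1, 0.1, -2.5]
width: 0.0138
gripper_force: 45.0
```

Run:
```python
from h import *
go(.4593,.0493,.0902,-93.0);print(tool()[0]['wrist_force'],tool()[0]['wrist_torque'])
```

```text
t 18.07 pos [459.6  49.6  92.6] ydeg -92.72 dp mm [-0.3  0.3  2.4] dr [ 0.0001 -0.0001  0.0049] q [ 0.66  0.09 -0.85  2.03  0.07  1.05 -1.84]
[-0.13605144  0.0577167  -2.53641084] [0.0677868  0.0803198  0.02665735]
```

Turned with no contact. Lower it onto the plate, release, and rise.

drive_tool(
  moves=[
    {"dp": [0,0,1.2],"dr": [0,0,0.005],"fingers": 8},
    {"dp": [0,0,1],"dr": [0,0,0],"fingers": 8},
    {"dp": [0,0,0.5],"dr": [0,0,0],"fingers": 8},
    {"dp": [0,0,0],"dr": [0,0,0],"fingers": 8},
    {"dp": [0,0,0],"dr": [0,0,0],"fingers": 8},
  ],
)

```text
t: 18.48
tool_pos: [0.4596, 0.0495, 0.0901]
eef_rot: [0.0, 1.0, -0.028, -0.0]
wrist_force: [-1.5, 0.7, 2.9]
width: 0.0134
gripper_force: 45.0
```

drive_tool(
  moves=[
    {"dp": [0,0,0],"dr": [0,0,0],"fingers": 40},
    {"dp": [0,0,0],"dr": [0,0,0],"fingers": 40},
    {"dp": [0,0,0],"dr": [0,0,0],"fingers": 40},
    {"dp": [0,0,0],"dr": [0,0,0],"fingers": 40},
    {"dp": [0,0,0],"dr": [0,0,0],"fingers": 40},
  ],
)

```text
t: 18.9
tool_pos: [0.4597, 0.0496, 0.0899]
eef_rot: [0.0, 1.0, -0.028, 0.0]
wrist_force: [0.7, 0.4, 0.1]
width: 0.0367
gripper_force: 0.0
```

drive_tool(
  moves=[
    {"dp": [0,0,-5],"dr": [0,0,0],"fingers": 45},
    {"dp": [0,0,-12],"dr": [0,0,0],"fingers": 50},
    {"dp": [0,0,-20],"dr": [0,0,0],"fingers": 60},
    {"dp": [0,0,-25],"dr": [0,0,0],"fingers": 60},
    {"dp": [0,0,-25],"dr": [0,0,0],"fingers": 60},
    {"dp": [0,0,-25],"dr": [0,0,0],"fingers": 60},
    {"dp": [0,0,-20],"dr": [0,0,0],"fingers": 60},
    {"dp": [0,0,-8],"dr": [0,0,0],"fingers": 60},
    {"dp": [0,0,0],"dr": [0,0,0],"fingers": 60},
    {"dp": [0,0,0],"dr": [0,0,0],"fingers": 60},
  ],
)

```text
t: 19.73
tool_pos: [0.4595, 0.0496, 0.2298]
eef_rot: [0.0, 1.0, -0.028, 0.0]
wrist_force: [-0.3, -0.3, 0.7]
width: 0.0597
gripper_force: 0.0
```

Run:
```python
from h import *
import cv2
go(.4593,.0493,.0902,-93.0)
cv2.imwrite('pics/w6.png',env.read_camera('wrist')[:,:,::-1])
```

```text
t 19.73 pos [459.5  49.6 229.8] ydeg -93.22 dp mm [ -0.2   0.2 139.6] dr [ 0.0005 -0.0003 -0.0038] q [ 0.71 -0.08 -0.82  1.86 -0.06  1.34 -1.72]
```

View pics/w6.png

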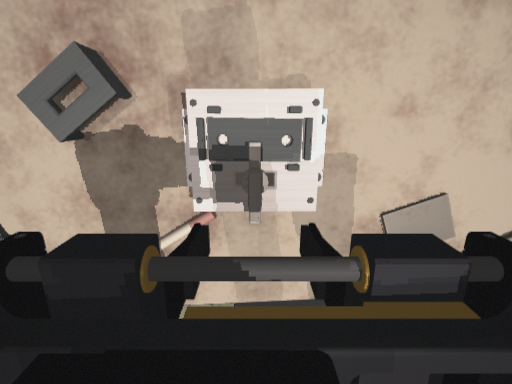

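The hold-down stands upright in the slot at about (255,180). Its clamp bar reaches up across the flat bar at (255,143), and the flat bar lies between its stops at (210–300, 118–160). The stand is empty and the gripper is clear, so I'm handing in.

```bash
python3 -c "
from rig import env
print(env.finish_job())"
```

```text
the job is handed in; nothing more can be done
None
```

The job is handed in, at about 20 s of the 72 s: the small flat bar lies in the nest and the hold-down is seated in the slot, turned a quarter turn so its clamp bar lies across the flat bar; the final picture shows this, but no verdict came back.

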